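Rake out a panel joint and hang the raker up

TASK

Draw the joint raker out of its storage sleeve, set it down flat on the bench and take it again by its handle. Run its point slowly (about 3 cm a second) along the open joint between the white and blue panels, from the green dot to the red dot, keeping the point down inside the joint all the way without forcing it. Then hang the raker on the red peg by its ring so that it hangs still, point down, and leave the tape, bottle and carton where they are.

Things in the scene. Friction and masses are not known exactly. Their poses are not given: they have to be found in the camera images.
- raker: Loose joint raker, 195 mm long, 0.14 kg: orange bar handle with black bands, x -45..45 mm, 26 wide, 20 thick; steel shaft 10 thick, x 45..85, tapering to a blunt point at x 110; steel ring eye at x -64. Origin: centre of the handle's underside lying flat; x to the point, z up. Starts in the sleeve, handle and ring under its roof, about 60 mm of shaft and point sticking out.
- raker_tip (a point): the end of the raker's point, 3 mm thick (raker frame 110, 0, 10 mm: the shaft's axis is 10 mm above the underside); its axes are the raker's
- raker_eye (a point): centre of the raker's flat dark ring eye (raker frame -64, 0, 10 mm): 42 mm outside, 26 mm clear opening, 8 mm bar; the opening runs along the raker's z
- sleeve: Fixed storage sleeve, black walls, clear roof: 155 mm deep (x 0..155), 72 wide and 45 high outside, 58 wide and 40 high inside, no floor (the raker lies on the bench). Origin: bench level, middle of the open mouth, which faces -x; x points into the sleeve.
- panel: Fixed joint sample, x -80..80, y -60..60 mm: a white (+y) and a blue (-y) panel, faces 22 mm above the bench, with an open S-shaped joint between their aluminium edgings (23 high): a groove 13 mm wide, black floor 12 mm above the bench, open at both ends. Centre line y = 22*cos(pi*(x+60)/120) mm from x -60 (start, green dot) to 60 (end, red dot). Origin at bench level.
- stand: Fixed tool stand: dark base 100 x 90 x 15 mm, grey post 22 mm square at x = 35 up to 240 mm, and a red peg 8 mm thick that rises at 45 degrees from the post's front towards -x. Origin: centre of the base's underside; the peg lies in the plane y = 0.
- peg_root (a point): where the peg leaves the post (stand frame 24, 0, 212 mm)
- peg_tip (a point): free end of the peg (stand frame -20, 0, 256 mm), 62 mm from the root
- tape: bystander: loose roll of green tape lying flat, 90 mm outside, 25 mm high; origin centre of the underside
- cleaner: bystander: loose yellow bottle, 60 mm in diameter, 170 mm high; origin centre of the underside
- carton: bystander: loose small cardboard box 100 x 70 x 60 mm; origin centre of the underside
- seam_0 (a point): point 0 of the joint's centre line, level with the panel faces (panel frame -60, 22, 22 mm): the start, by the green dot
- seam_1 (a point): point 1 of the joint's centre line, level with the panel faces (panel frame -44, 20, 22 mm)
- seam_2 (a point): point 2 of the joint's centre line, level with the panel faces (panel frame -29, 15, 22 mm)
- seam_3 (a point): point 3 of the joint's centre line, level with the panel faces (panel frame -14, 8, 22 mm)
- seam_4 (a point): point 4 of the joint's centre line, level with the panel faces (panel frame 0, 0, 22 mm)
- seam_5 (a point): point 5 of the joint's centre line, level with the panel faces (panel frame 14, -8, 22 mm)
- seam_6 (a point): point 6 of the joint's centre line, level with the panel faces (panel frame 29, -15, 22 mm)
- seam_7 (a point): point 7 of the joint's centre line, level with the panel faces (panel frame 44, -20, 22 mm)
- seam_8 (a point): point 8 of the joint's centre line, level with the panel faces (panel frame 60, -22, 22 mm): the end, by the red dot
Not all that is in view belongs to the job. Leave any orange look-alike of the sleeve alone. What is shaped like the stand but orange is not meant.

How it is judged:
By the outcome, as a careful person would: the job done as asked, in the order asked, and still so for the second after the job is handed in, with the robot touching nothing.
It also fails if it takes over 72 s, if anything falls off the work surface, if the arm or the gripper's body presses on something with over 40 N, if the wrist force passes 120 N, or if a joint passes its speed limit or range.

ROBOT

A 7-joint arm with a two-finger parallel gripper is mounted at the origin on the work surface. World frame = base frame: x ahead of the robot, y to its left, z up, the work surface at z = 0. Lengths are in mm, angles in rad, forces in N, time in s.
With the tool pointing down it reaches from about 400 to 900 mm from the base axis. Payload 5.6 kg.
Tool frame: the origin (TCP) lies on the centre line of the jaws, within the pads' length; the fingertips stand 17 mm ahead of it and the grasp point (between the pads) lies 2 mm behind it; x points along the fingers, y is the direction in which the jaws open and shut, and the axes are right-handed (so a half turn about x gives the same grasp; the last joint's range is limited). The gripper opens to 92 mm and grips with 3 to 60 N. Pads are 20 mm wide; open, the fingers measure 128 mm over their backs; the gripper's body (75 mm by 189 mm) begins 69 mm behind the grasp point.
Start: joints at [-1.289, 0.468, -0.012, 1.603, 0.006, 1.071, -0.056], TCP at [207.468, 616.008, 231.592] pointing down, gripper open.
Joint ranges: [-2.53, 2.53], [-0.31, 2.02], [-1.57, 1.55], [0.28, 2.44], [-1.29, 4.43], [0.15, 1.84], [-2.92, 2.92]. Speed limits (rad/s): [2.57, 2.57, 3.14, 3.14, 3.14, 3.14, 3.14].

INTERFACE

Orientations are given as a unit quaternion [w, x, y, z].
In Python, from rig import bot gives the robot as it stands.
- The arm moves only by the tool send_rows, never from a script. Its argument "increments" is a list of rows, each a list of 5 numbers: the opening, from 0 (shut) to 1 (fully open), then the shift along the tool's x, y, z normalised to -1 to 1, where 1 is 300 mm, then the turn about the tool's x normalised to -1 to 1, where 1 is pi rad. A call has 1 to 10 rows; each row is the pose to reach, as a shift and turn from the pose commanded when the call began, along the tool's axes at that moment, turning the shorter way round; what a row does not reach only later rows make up. A row lasts 1/12 s, in which the tool goes at most 41.7 mm and 7.16 degrees, less where a joint would pass 70% of its speed; a pose out of reach is approached as far as the arm can. A call with a number of a shift or a turn outside -1 to 1 is refused whole. A call with a gripper value outside its range is refused whole. The fingers move at their own pace and stop on an object; the grip force is fixed at half the most. Time passes only in rows, so rows that repeat a pose let the fingers close. It gives the time, the measured TCP pose, the force and the opening at its end, in the units of the state.
- bot.sense(): the state, without advancing time (a new reading comes with each control period).
- bot.get_image(name): name is "scene" or "top" or "wrist"; returns a dict with "frame" (480x640x3 uint8, red, green, blue), "intrinsics" (3x3 intrinsics, pixels), "world_from_camera" (4x4, takes a point from camera to world coordinates). Camera axes: x right, y down, z forward; pixel columns grow to the right and rows downward; lengths in mm; the calibration is good to about 2 mm. A picture is of the moment at which its call begins. There is no depth.
- bot.finish_job(): hands the job in, once; it reports no verdict.
The state is a dict: "clock": time; "joint_positions": joint angles; "joint_velocities": joint speeds; "effort": joint torques, N m; "ee_pos": TCP position; "tool_rot": TCP orientation; "ft_force": force on the tool from outside, world axes, zero at the start; "wrist_torque": the same for the moment, N m; "grip_width": opening from 0.0 (shut) to 1.0 (fully open).
Only numpy, scipy, OpenCV 4.12 (cv2) and the standard library are available. Lean on these libraries where they do the work, as an engineer would, in place of code of your own. Each camera call takes 0.05 s, during which the arm holds its last target. There are 200 camera calls.

## Working session

There is one attempt and no reset: what is moved stays moved. The work goes in short steps, Python scripts to look and compute and a tool call to move; the robot and the scene stay as the last step left them, time stands still between calls to the robot, and variables do not carry over. Pictures are saved under pics/ and viewed, about 8 in all and at most 12, crops included, and the job is handed in when it is done.

Besides the shell and the picture viewer there is one more tool, called after "Emit:" as name(argument=value, ...), one argument or row to a line, values as JSON. send_rows: Moves the arm, as the interface text tells. Its arguments: {"type":"object","properties":{"increments":{"type":"array","items":{"type":"array","items":{"type":"number","minimum":-1,"maximum":1}}}},"required":["increments"]}

```bash
mkdir -p pics; ls
python3 - <<'E'
from rig import bot
import cv2,numpy as np
s=bot.sense();print({k:np.round(v,3).tolist() for k,v in s.items()})
for n in("scene","top"):
    d=bot.get_image(n);cv2.imwrite(f"pics/{n}0.png",d["frame"][:,:,::-1]);print(n,d["intrinsics"].round(1).tolist(),d["world_from_camera"].round(3).tolist())
E
```

```text
pics
{'clock': 0.0, 'joint_positions': [-1.289, 0.468, -0.012, 1.604, 0.006, 1.071, -0.056], 'joint_velocities': [0.001, 0.001, -0.002, -0.001, 0.001, -0.001, 0.001], 'effort': [0.0, -52.058, -0.012, -24.374, -0.057, 0.017, 0.0], 'ee_pos': [207.361, 615.477, 230.666], 'tool_rot': [0.698, 0.114, 0.698, -0.115], 'ft_force': [0.243, 0.759, -0.322], 'wrist_torque': [-0.03, -0.014, 0.051], 'grip_width': 0.998}
scene [[603.9, 0.0, 314.2], [0.0, 603.9, 247.7], [0.0, 0.0, 1.0]] [[0.4, 0.616, -0.679, 1592.285], [0.916, -0.264, 0.301, -445.521], [0.006, -0.743, -0.67, 1149.896], [0.0, 0.0, 0.0, 1.0]]
top [[615.8, 0.0, 321.5], [0.0, 615.8, 236.9], [0.0, 0.0, 1.0]] [[0.005, -0.991, 0.136, 381.878], [-1.0, -0.009, -0.022, 15.515], [0.023, -0.136, -0.99, 1643.68], [0.0, 0.0, 0.0, 1.0]]
```

View pics/top0.png

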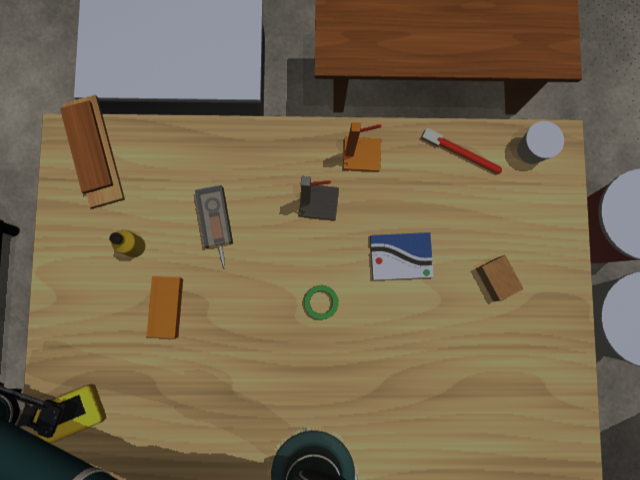

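View pics/scene0.png

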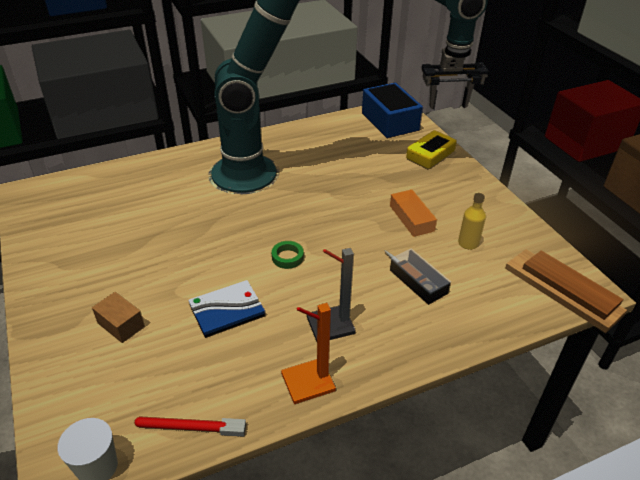

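The black-walled, clear-roofed sleeve is at top px (213,217), with the raker tip at (223,268). The orange box at (165,307) is the look-alike. The grey stand is at (318,202) and its orange twin at (361,153). The panel is at (401,256), with the green dot at (427,272) and the red at (379,261). I'll confirm these in an enlarged composite crop.

```bash
cat > h.py <<'E'
import numpy as np,cv2
from rig import bot
from scipy.spatial.transform import Rotation as R
def w(d,px,z):
    K=d["intrinsics"];T=d["world_from_camera"]
    r=T[:3,:3]@np.linalg.solve(K,[px[0],px[1],1.]);o=T[:3,3]
    return (o+r*(z-o[2])/r[2]).round(1)
def proj(d,P):
    T=np.linalg.inv(d["world_from_camera"]);p=d["intrinsics"]@(T[:3,:3]@np.array(P,float)+T[:3,3]);return (p[:2]/p[2]).round(1)
def rot():
    q=bot.sense()["tool_rot"];return R.from_quat([q[1],q[2],q[3],q[0]]).as_matrix()
def crop(f,x,y,ww,hh,k):
    return cv2.resize(np.ascontiguousarray(f[y:y+hh,x:x+ww,::-1]),None,fx=k,fy=k,interpolation=cv2.INTER_CUBIC)
E
python3 - <<'E'
from h import *
d=bot.get_image("top");f=d["frame"]
a=crop(f,180,175,80,100,4);b=crop(f,290,165,80,60,5);c=crop(f,360,225,80,60,5)
im=np.zeros((600,720+8,3),np.uint8);im[:400,:320]=a;im[:300,328:728]=b;im[300:600,328:728]=c
cv2.imwrite("pics/c1.png",im)
for n,p,z in(("tip",(223,268),10),("mouth",(219,246),40),("back",(209,187),45),("green",(427,272),22),("red",(379,261),22),("pegtip",(329,183),256),("pegroot",(311,184),212),("tape",(321,302),25),("cart",(500,275),30),("orangebox",(165,307),30)):print(n,w(d,p,z))
print(rot().round(3).tolist())
E
```

```text
tip [521.3 239.2  10. ]
mouth [576.3 247.1  40. ]
back [732.3 277.   45. ]
green [ 513.7 -301.2   22. ]
red [ 542. -174.   22.]
pegtip [698.4 -32.5 256. ]
pegroot [705.5   8.7 212. ]
tape [432.8 -20.7  25. ]
cart [ 506.5 -493.1   30. ]
orangebox [417.3 383.4  30. ]
[[-0.0, 0.319, 0.948], [-0.001, 0.948, -0.319], [-1.0, -0.001, 0.0]]
```

View pics/c1.png

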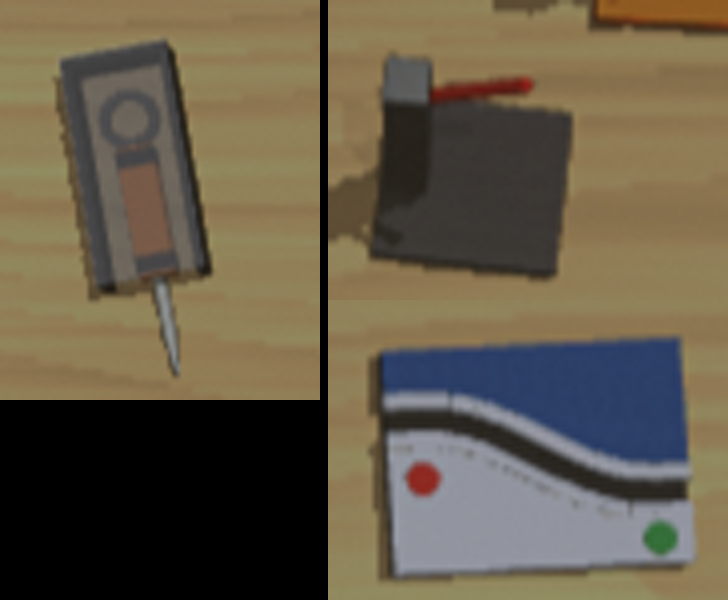

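The crop confirms it: grey stand with its red peg pointing along world -y, black sleeve with the raker inside, and the panel with green right and red left. Next I'll get coarse poses.

Run:
```python
from h import *
d=bot.get_image("top")
A=lambda x,y:(180+(x-.0)/4,175+y/4)
B=lambda x,y:(290+(x-328)/5,165+y/5)
C=lambda x,y:(360+(x-328)/5,225+(y-300)/5)
tip=w(d,A(177,374),10);ring=w(d,A(130,119),10);v=tip-ring;print("tip",tip,"ring",ring,np.hypot(*v[:2]),np.degrees(np.arctan2(v[1],v[0])))
for n,p in(("mL",(96,290)),("mR",(210,273)),("bR",(168,42)),("bL",(62,62))):print(n,w(d,A(*p),45))
P=np.array([w(d,C(*p),22)[:2] for p in((382,352),(680,338),(693,562),(396,576))])
M=np.array([(80,-60),(-80,-60),(-80,60),(80,60)],float)
c=P.mean(0);U,S,V=np.linalg.svd((P-c).T@M);Rm=U@V;print("panel",c,np.degrees(np.arctan2(Rm[1,0],Rm[0,0])),np.linalg.norm(P-c-M@Rm.T,axis=1))
print("pegtip",w(d,B(532,85),256),"root",w(d,B(432,96),212),"post top",[w(d,B(*p),240) for p in((388,57),(433,60),(431,103),(385,101))])
print("base",[w(d,B(*p),15) for p in((572,110),(555,275),(372,258))])
```

```text
tip [520.  235.9  10. ] ring [691.4 271.9  10. ] 175.1398298503227 -168.13829992086613
mL [571.5 285.2  45. ]
mR [583.2 211.5  45. ]
bR [736.7 243.   45. ]
bL [722.6 312.2  45. ]
panel [ 555.   -235.25] 92.99219167588565 [0.57846583 0.21840252 1.39412594 0.81440585]
pegtip [700.8 -36.6 256. ] root [705.1   9.2 212. ] post top [array([717.1,  30. , 240. ]), array([715.9,   9. , 240. ]), array([695.4,   9.8, 240. ]), array([696.1,  31.2, 240. ])]
base [array([742.6, -67.4,  15. ]), array([652.2, -58.4,  15. ]), array([660.5,  39.8,  15. ])]
```

Emit:
send_rows(
  increments=[
    [1,0,-0.4,0.745,-0.17],
    [1,0,-0.4,0.745,-0.17],
    [1,0,-0.4,0.745,-0.17],
    [1,0,-0.4,0.745,-0.17],
    [1,0,-0.4,0.745,-0.17],
    [1,0,-0.4,0.745,-0.17],
    [1,0,-0.4,0.745,-0.17],
    [1,0,-0.4,0.745,-0.17],
  ],
)

```text
clock: 0.87
ee_pos: [383.8, 428.0, 231.7]
tool_rot: [0.704, -0.072, 0.703, 0.071]
ft_force: [0.1, -0.2, -0.2]
grip_width: 0.996
```

Emit:
send_rows(
  increments=[
    [1,0.1,-0.72,0.424,0],
    [1,0.2,-0.72,0.424,0],
    [1,0.34,-0.72,0.424,0],
    [1,0.34,-0.72,0.424,0],
    [1,0.34,-0.72,0.424,0],
    [1,0.34,-0.72,0.424,0],
    [1,0.34,-0.72,0.424,0],
    [1,0.34,-0.72,0.424,0],
    [1,0.34,-0.72,0.424,0],
  ],
)

```text
clock: 1.62
ee_pos: [549.7, 246.8, 128.5]
tool_rot: [0.703, -0.074, 0.704, 0.074]
ft_force: [-1.1, 0.1, 0.0]
grip_width: 0.998
```

Run:
```python
from h import *
s=bot.sense();print(s["ee_pos"],s["clock"]);print(rot().round(3).tolist(),np.round(s["joint_positions"],2))
d=bot.get_image("wrist");cv2.imwrite("pics/w1.png",d["frame"][:,:,::-1]);print(d["world_from_camera"].round(2).tolist())
print(proj(d,(520,236,10)),proj(d,(554,243,10)))
```

```text
[549.6506028  246.76256387 128.51210877] 1.6167
[[-0.002, -0.207, 0.978], [-0.0, 0.978, 0.207], [-1.0, 0.0, -0.002]] [-0.5   0.51  0.03  1.8  -0.02  0.83  1.32]
[[-0.21, 0.94, 0.27, 474.17], [0.98, 0.2, 0.06, 230.46], [-0.0, 0.27, -0.96, 282.0], [0.0, 0.0, 0.0, 1.0]]
[321.2 192.9] [321.  242.6]
```

View pics/w1.png

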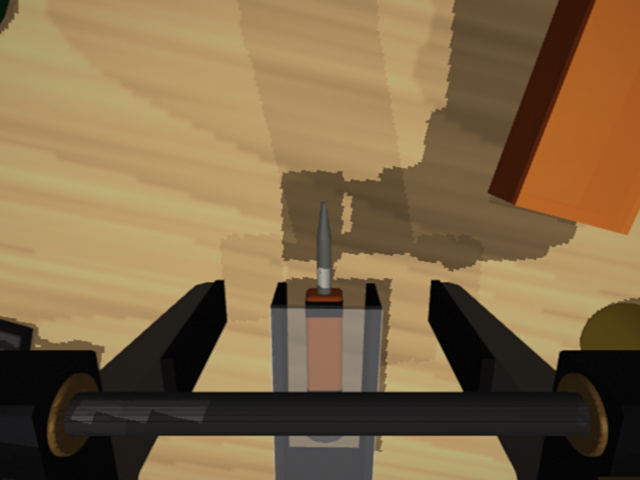

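The wrist view shows the raker tip at px (323.5,203) and the shaft/handle junction at (324,290), just outside the sleeve mouth (~y 300).

Run:
```python
from h import *
d=bot.get_image("wrist")
t=w(d,(323.5,203),10);j=w(d,(324,290),15);print(t,j,np.hypot(*(t-j)[:2]))
Rm=rot();p=bot.sense()["ee_pos"]
u=(j-t)/np.linalg.norm((j-t)[:2]);g=t+36*u;g[2]=20;print(g,Rm.T@(g-p),np.degrees(np.arctan2(u[1],u[0])))
```

```text
[526.2 240.6  10. ] [586.1 253.8  15. ] 61.3371828502092
[561.3564891  248.34733983  20.        ] [109.83103175  -3.39331018  11.87494475] 12.427489018097694
```

Emit:
send_rows(
  increments=[
    [1,0.1,-0.01,0.03,0],
    [1,0.2,-0.01,0.03,0],
    [1,0.3,-0.01,0.03,0],
    [1,0.36,-0.01,0.03,0],
    [1,0.362,-0.01,0.03,0],
    [1,0.362,-0.01,0.03,0],
  ],
)

```text
clock: 2.22
ee_pos: [558.6, 247.5, 21.1]
tool_rot: [0.703, -0.075, 0.703, 0.075]
ft_force: [0.3, -0.4, 0.6]
grip_width: 0.999
```

Emit:
send_rows(
  increments=[
    [0,0,0,0,0],
    [0,0,0,0,0],
    [0,0,0,0,0],
    [0,0,0,0,0],
    [0,0,0,0,0],
    [0,0,0,0,0],
    [0,0,0,0,0],
    [0,0,0,0,0],
    [0,0,0,0,0],
  ],
)

```text
clock: 2.97
ee_pos: [559.7, 244.9, 21.0]
tool_rot: [0.703, -0.074, 0.703, 0.074]
ft_force: [0.3, -0.6, 0.3]
grip_width: 0.37
```

Emit:
send_rows(
  increments=[
    [0,0,0,0,0],
    [0,0,0,0,0],
    [0,0,0,0,0],
    [0,0,0,0,0],
    [0,0,0,0,0],
    [0,0,0,0,0],
  ],
)

```text
clock: 3.47
ee_pos: [559.7, 245.2, 21.0]
tool_rot: [0.703, -0.074, 0.703, 0.074]
ft_force: [-0.8, -0.5, -0.1]
grip_width: 0.096
```

Emit:
send_rows(
  increments=[
    [0,0,0,-0.03,0],
    [0,0,0,-0.08,0],
    [0,0,0,-0.15,0],
    [0,0,0,-0.22,0],
    [0,0,0,-0.29,0],
    [0,0,0,-0.36,0],
    [0,0,0,-0.43,0],
    [0,0,0,-0.5,0],
    [0,0,0,-0.55,0],
    [0,0,0,-0.55,0],
  ],
)

```text
clock: 4.3
ee_pos: [394.1, 209.5, 20.9]
tool_rot: [0.702, -0.075, 0.705, 0.074]
ft_force: [-1.0, -1.0, 0.1]
grip_width: 0.096
```

Emit:
send_rows(
  increments=[
    [0,-0.03,0,0,0],
    [0,-0.05,0,0,0],
    [0,-0.05,0,0,0],
    [0,-0.03,0,0,0],
    [0,-0.01,0,0,0],
    [0,0,0,0,0],
    [0,0,0,0,0],
  ],
)

```text
clock: 4.88
ee_pos: [398.3, 210.6, 20.2]
tool_rot: [0.703, -0.074, 0.704, 0.074]
ft_force: [-0.5, 0.2, 4.2]
grip_width: 0.099
```

Run:
```python
from h import *
d=bot.get_image("wrist");cv2.imwrite("pics/w2.png",d["frame"][:,:,::-1])
t=bot.get_image("top");cv2.imwrite("pics/t2.png",crop(t["frame"],170,170,130,170,4)[:600])
print(bot.sense()["ee_pos"],bot.sense()["ft_force"])
```

```text
[398.44933025 210.64339777  20.65764243] [-0.22353351 -0.45511603  3.1740717 ]
```

View pics/w2.png

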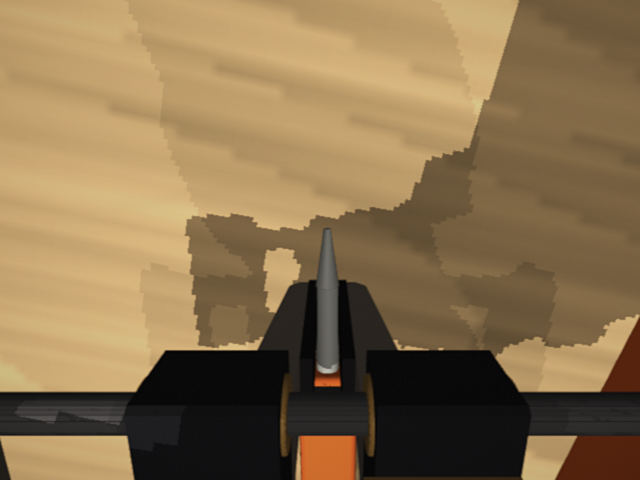

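Emit:
send_rows(
  increments=[
    [0.6,0,0,0,0],
    [0.6,0,0,0,0],
    [0.6,0,0,0,0],
    [0.6,0,0,0,0],
    [0.6,-0.1,0,0,0],
    [0.6,-0.2,0,0,0],
    [0.6,-0.3,0,0,0],
    [0.6,-0.4,0,0.1,0.1],
    [0.6,-0.4,0,0.2,0.2],
    [0.6,-0.4,0,0.25,0.25],
  ],
)

```text
clock: 5.82
ee_pos: [476.0, 227.6, 143.9]
tool_rot: [0.707, 0.062, 0.702, -0.059]
ft_force: [0.5, -0.2, 0.5]
grip_width: 0.603
```

Emit:
send_rows(
  increments=[
    [0.6,0,0,0,0.5],
    [0.6,0,0,0,0.5],
    [0.6,0,0,0,0.5],
    [0.6,0,0,0,0.5],
    [0.6,0,0,0,0.5],
    [0.6,0,0,0,0.5],
    [0.6,0,0,0,0.5],
    [0.6,0,0,0,0.5],
    [0.6,0,0,0,0.5],
    [0.6,0,0,0,0.5],
  ],
)

```text
clock: 6.65
ee_pos: [471.5, 226.3, 140.9]
tool_rot: [0.536, 0.461, 0.536, -0.461]
ft_force: [-1.1, 0.5, 0.2]
grip_width: 0.6
```

Run:
```python
from h import *
s=bot.sense();print(s["ee_pos"],s["clock"],s["grip_width"]);print(rot().round(3).tolist(),np.round(s["joint_positions"],2))
```

```text
[471.45582809 226.33835268 140.93357067] 6.65 0.600287543334327
[[-0.0, 0.989, 0.148], [0.0, 0.148, -0.989], [-1.0, -0.0, -0.0]] [-0.84  0.39  0.41  2.01 -0.21  0.78 -0.16]
```

Emit:
send_rows(
  increments=[
    [0.6,0,0,0,0.48],
    [0.6,0,0,0,0.48],
    [0.6,0,0,0,0.48],
    [0.6,0,0,0,0.48],
    [0.6,0,0,0,0.48],
    [0.6,0,0,0,0.48],
    [0.6,0,0,0,0.48],
    [0.6,0,0,0,0.48],
    [0.6,0,0,0,0.48],
    [0.6,0,0,0,0.48],
  ],
)

```text
clock: 7.48
ee_pos: [471.4, 226.4, 140.9]
tool_rot: [-0.165, -0.688, -0.165, 0.688]
ft_force: [0.2, -0.3, -0.8]
grip_width: 0.604
```

Emit:
send_rows(
  increments=[
    [0.6,0,0,0,0.0],
    [0.6,0,0,0,0.082],
    [0.6,0,0,0,0.082],
    [0.6,0,0,0,0.082],
  ],
)

```text
clock: 7.82
ee_pos: [471.5, 226.3, 140.8]
tool_rot: [-0.077, -0.703, -0.077, 0.703]
ft_force: [-0.4, 0.5, -1.1]
grip_width: 0.6
```

Run:
```python
from h import *
s=bot.sense();print(s["ee_pos"],s["clock"],s["grip_width"]);print(rot().round(3).tolist(),np.round(s["joint_positions"],2))
d=bot.get_image("wrist");cv2.imwrite("pics/w3.png",d["frame"][:,:,::-1])
```

```text
[471.47036676 226.29661301 140.82904028] 7.8167 0.6001801777391789
[[-0.0, 0.217, -0.976], [-0.0, -0.976, -0.217], [-1.0, 0.0, 0.0]] [-1.13  0.46  0.77  2.03 -0.43  0.82 -1.46]
```

View pics/w3.png

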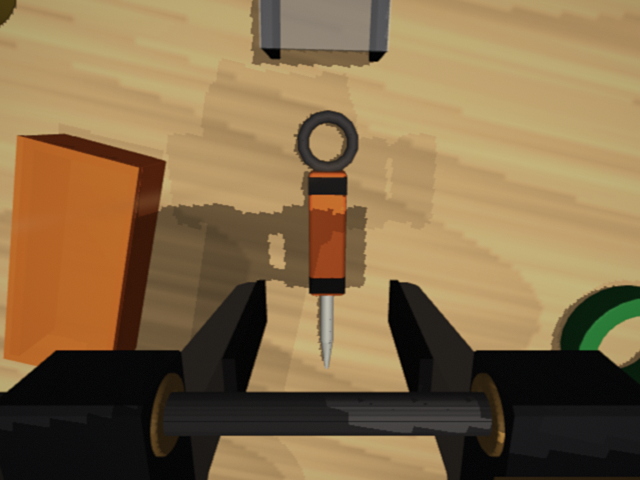

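The wrist view shows the raker lying flat and clear of the sleeve: ring centre (327.5,141), tip (327,366), sleeve roof front edge (261..388, 50).

Run:
```python
from h import *
d=bot.get_image("wrist")
t=w(d,(327,366),10);r=w(d,(327.5,141),10);u=(t-r)/np.linalg.norm(t-r);print(t,r,np.linalg.norm(t-r),np.degrees(np.arctan2(u[1],u[0])))
h1=w(d,(327.5,172),20);h2=w(d,(327,293),20);print(h1,h2,(h1+h2)/2)
c=r+64*u;Rm=rot();p=bot.sense()["ee_pos"];print(c,Rm.T@(np.array([c[0],c[1],20])-p))
print("sleeve mouth",w(d,(262,50),45),w(d,(387,50),45))
```

```text
[366.  201.8  10. ] [535.5 240.   10. ] 173.75123021147218 -167.2995093402498
[516.4 235.7  20. ] [431.3 216.7  20. ] [473.85 226.2   20.  ]
[473.06590968 225.92930826  10.        ] [120.8835298    0.79666005  -1.47454221]
sleeve mouth [577.2 287.1  45. ] [592.7 219.   45. ]
```

Emit:
send_rows(
  increments=[
    [0.6,0.1,0.002,-0.005,0],
    [0.6,0.2,0.002,-0.005,0],
    [0.6,0.3,0.002,-0.005,0],
    [0.6,0.38,0.002,-0.005,0],
    [0.6,0.402,0.002,-0.005,0],
    [0.6,0.402,0.002,-0.005,0],
    [0,0.402,0.002,-0.005,0],
    [0,0.402,0.002,-0.005,0],
    [0,0.402,0.002,-0.005,0],
    [0,0.402,0.002,-0.005,0],
  ],
)

```text
clock: 8.75
ee_pos: [473.7, 226.5, 21.2]
tool_rot: [0.077, 0.703, 0.078, -0.702]
ft_force: [0.6, -0.5, 0.3]
grip_width: 0.333
```

Emit:
send_rows(
  increments=[
    [0,0,0,0,0],
    [0,0,0,0,0],
    [0,0,0,0,0],
  ],
)

```text
clock: 9.0
ee_pos: [473.6, 226.5, 21.1]
tool_rot: [0.077, 0.703, 0.077, -0.703]
ft_force: [-0.7, -0.2, 6.1]
grip_width: 0.28
```

Emit:
send_rows(
  increments=[
    [0,-0.1,0,0,0],
    [0,-0.2,0,0,0],
    [0,-0.3,0,0,-0.04],
    [0,-0.3,0,0,-0.5],
    [0,-0.3,0,0,-0.5],
    [0,-0.3,0,0,-0.5],
    [0,-0.3,0,0,-0.5],
    [0,-0.3,0,0,-0.5],
    [0,-0.3,0,0,-0.5],
    [0,-0.3,0,0,-0.5],
  ],
)

```text
clock: 9.83
ee_pos: [472.9, 225.9, 110.2]
tool_rot: [-0.406, -0.578, -0.406, 0.579]
ft_force: [-0.0, -0.7, -1.1]
grip_width: 0.28
```

Emit:
send_rows(
  increments=[
    [0,0,0,0,-0.6],
    [0,0,0,0,-0.6],
    [0,0,0,0,-0.6],
    [0,0,0,0,-0.6],
    [0,0,0,0,-0.6],
    [0,0,0,0,-0.6],
    [0,0,0,0,-0.6],
    [0,0,0,0,-0.6],
    [0,0,0,0,-0.6],
    [0,0,0,0,-0.6],
  ],
)

```text
clock: 10.67
ee_pos: [472.9, 225.8, 110.1]
tool_rot: [0.668, 0.231, 0.668, -0.232]
ft_force: [-0.3, -0.1, -1.7]
grip_width: 0.281
```

Run:
```python
from h import *
s=bot.sense();print(s["ee_pos"],s["clock"],s["grip_width"]);Rm=rot();print(np.degrees(np.arctan2(Rm[1,2],Rm[0,2])),np.round(s["joint_positions"],2))
```

```text
[472.90317778 225.81008802 110.12898673] 10.6667 0.28088016718214265
-38.218289622969635 [-0.65  0.42  0.17  2.01 -0.1   0.71  0.49]
```

Emit:
send_rows(
  increments=[
    [0,0,-0.03,-0.04,-0.279],
    [0,0,-0.03,-0.04,-0.279],
    [0,0,-0.03,-0.04,-0.279],
    [0,0,-0.03,-0.04,-0.279],
    [0,0,-0.03,-0.04,-0.279],
    [0,0,-0.03,-0.04,-0.279],
    [0,0,-0.03,-0.04,-0.279],
    [0,0.1,-0.03,-0.04,-0.279],
    [0,0.2,-0.03,-0.04,-0.279],
    [0,0.25,-0.03,-0.04,-0.279],
  ],
)

```text
clock: 11.5
ee_pos: [456.8, 225.4, 32.9]
tool_rot: [0.702, -0.072, 0.704, 0.071]
ft_force: [0.3, -0.7, -1.0]
grip_width: 0.276
```

Run:
```python
from h import *
s=bot.sense();print(s["ee_pos"],s["clock"],s["grip_width"]);Rm=rot();print(np.degrees(np.arctan2(Rm[1,2],Rm[0,2])),np.round(s["joint_positions"],2))
d=bot.get_image("top");cv2.imwrite("pics/t4.png",crop(d["frame"],170,170,160,120,5))
```

```text
[456.81076856 225.44463649  32.88494975] 11.5 0.2761788639553469
11.63086957706145 [-0.5   0.54 -0.03  2.06  0.03  0.54  1.22]
```

View pics/t4.png

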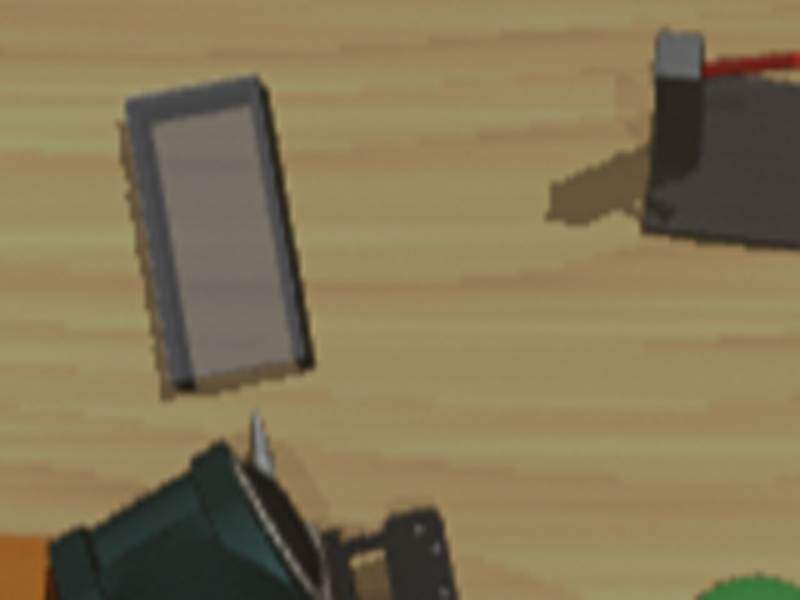

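Emit:
send_rows(
  increments=[
    [0,0,0,0.05,0],
    [0,0,0,0.1,0],
    [0,0,0,0.15,0],
    [0,0,0,0.15,0],
    [0,-0.03,0,0.15,0],
    [0,-0.05,0,0.15,0],
    [0,-0.07,0,0.155,0],
    [0,-0.08,0,0.16,0],
  ],
)

```text
clock: 12.22
ee_pos: [503.1, 235.5, 59.9]
tool_rot: [0.702, -0.072, 0.705, 0.071]
ft_force: [-3.4, -0.4, -5.7]
grip_width: 0.282
```

Emit:
send_rows(
  increments=[
    [0,-0.02,0,0.005,0],
    [0,-0.04,0,0.01,0],
    [0,-0.06,0,0.015,0],
    [0,-0.08,0,0.02,0],
    [0,-0.1,0,0.03,0],
    [0,-0.12,0,0.04,0],
    [0,-0.12,0,0.04,0],
  ],
)

```text
clock: 12.8
ee_pos: [518.7, 239.0, 97.0]
tool_rot: [0.704, -0.071, 0.702, 0.072]
ft_force: [-1.8, -1.4, -2.9]
grip_width: 0.279
```

Run:
```python
from h import *
s=bot.sense();print(s["ee_pos"],s["clock"],s["grip_width"],s["ft_force"])
d=bot.get_image("scene");print(proj(d,(515,238,83)));a=crop(d["frame"],330,180,140,140,4)
e=bot.get_image("wrist");b=crop(e["frame"],200,160,240,320,1.75)
im=np.zeros((560,1000,3),np.uint8);im[:560,:560]=a;im[:560,560:980]=b;cv2.imwrite("pics/s5.png",cv2.resize(im,(800,448)))
```

```text
[518.703545   238.95602382  97.01652422] 12.8 0.2793630454322667 [-1.80076635 -1.40082278 -2.87098566]
[383.2 228.9]
```

View pics/s5.png

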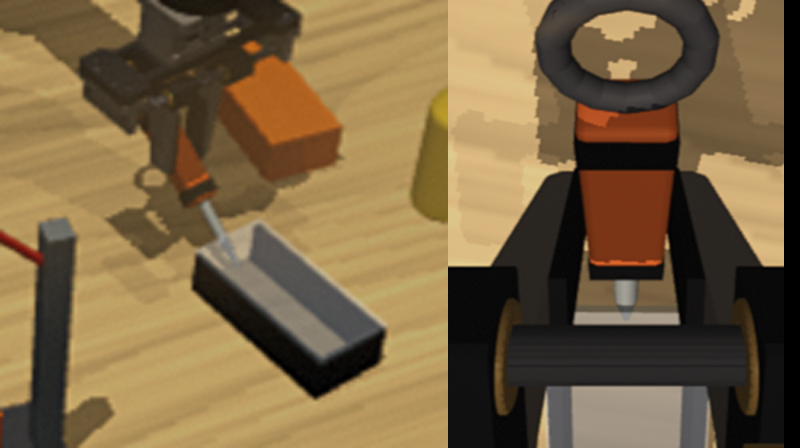

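The raker has pivoted tip-down in the grip. Scene px: tip ≈(404,262), shaft/handle junction ≈(393,243). Wrist px: ring centre ≈(328,192).

```bash
cat >> h.py <<'E'
def ray_plane(d,px,p0,n):
    K=d["intrinsics"];T=d["world_from_camera"];r=T[:3,:3]@np.linalg.solve(K,[px[0],px[1],1.]);o=T[:3,3]
    return o+r*(np.dot(np.array(p0)-o,n)/np.dot(r,n))
def tilt(pts):
    # pts: (camera, pixel); returns (along tool z, height rel TCP)
    Rm=rot();p=bot.sense()["ee_pos"]
    for c,px in pts:
        q=Rm.T@(ray_plane(bot.get_image(c),px,p,Rm[:,1])-p);print(c,px,"fwd %.1f up %.1f"%(q[2],-q[0]))
E
python3 - <<'E'
from h import *
tilt([("scene",(404,262)),("scene",(393.4,243.4)),("wrist",(328,192)),("wrist",(328,388.6))])
E
```

```text
scene (404, 262) fwd 89.4 up -66.0
scene (393.4, 243.4) fwd 41.3 up -33.8
wrist (328, 192) fwd -61.5 up 56.9
wrist (328, 388.6) fwd -45.0 up 108.3
```

Emit:
send_rows(
  increments=[
    [0,0,0,-0.04,0],
    [0,0,0,-0.1,0],
    [0,0,0,-0.2,0],
    [0,0,0,-0.3,0],
    [0,-0.05,0,-0.33,0],
    [0,-0.12,0,-0.33,0],
    [0,-0.2,0,-0.33,0],
    [0,-0.2,0,-0.33,0.05],
  ],
)

```text
clock: 13.77
ee_pos: [422.8, 220.6, 159.7]
tool_rot: [0.709, -0.026, 0.704, 0.029]
ft_force: [1.5, -0.3, -0.7]
grip_width: 0.279
```

Run:
```python
from h import *
s=bot.sense();p=s["ee_pos"];Rm=rot();print(p,s["clock"],np.degrees(np.arctan2(Rm[1,2],Rm[0,2])));print((Rm.T@(np.array([531,-205,157])-p)/300).round(4))
```

```text
[422.80482234 220.55012649 159.71017638] 13.7667 4.4578516083647335
[ 0.0048 -1.4423  0.2492]
```

Emit:
send_rows(
  increments=[
    [0,0,-0.1,0.02,0.03],
    [0,0,-0.22,0.04,0.07],
    [0,0,-0.34,0.06,0.11],
    [0,0,-0.46,0.08,0.15],
    [0,0,-0.58,0.1,0.19],
    [0,0,-0.7,0.12,0.22],
    [0,0,-0.8,0.14,0.26],
    [0,0,-0.9,0.15,0.3],
    [0,0,-0.95,0.16,0.33],
    [0,0,-1,0.17,0.36],
  ],
)

```text
clock: 14.6
ee_pos: [495.3, -78.4, 155.9]
tool_rot: [0.611, 0.358, 0.609, -0.357]
ft_force: [-1.2, -1.0, -1.2]
grip_width: 0.278
```

Run:
```python
from h import *
s=bot.sense();p=s["ee_pos"];Rm=rot();print(p,s["clock"],np.degrees(np.arctan2(Rm[1,2],Rm[0,2])));print((Rm.T@(np.array([531,-205,157])-p)/300).round(4))
```

```text
[495.2657125  -78.41250306 155.87214714] 14.6 -60.70533228784308
[-0.0032 -0.1026  0.4263]
```

Emit:
send_rows(
  increments=[
    [0,0,-0.03,0.1,0.04],
    [0,0,-0.06,0.2,0.08],
    [0,0,-0.08,0.3,0.11],
    [0,0,-0.1,0.4,0.138],
    [0,0,-0.1,0.425,0.138],
    [0,0,-0.1,0.425,0.138],
  ],
)

```text
clock: 15.1
ee_pos: [532.3, -204.9, 155.7]
tool_rot: [0.521, 0.479, 0.519, -0.479]
ft_force: [0.0, 1.1, -0.1]
grip_width: 0.28
```

Run:
```python
from h import *
s=bot.sense();p=s["ee_pos"];Rm=rot();print(p,s["clock"],np.degrees(np.arctan2(Rm[1,2],Rm[0,2])),np.round(s["joint_positions"],2))
e=bot.get_image("wrist");cv2.imwrite("pics/w6.png",crop(e["frame"],0,0,640,480,1.25))
```

```text
[ 532.30718722 -204.89502061  155.678588  ] 15.1 -85.31066574653467 [-0.05  0.44  0.45  1.89 -0.25  0.86  0.61]
```

View pics/w6.png

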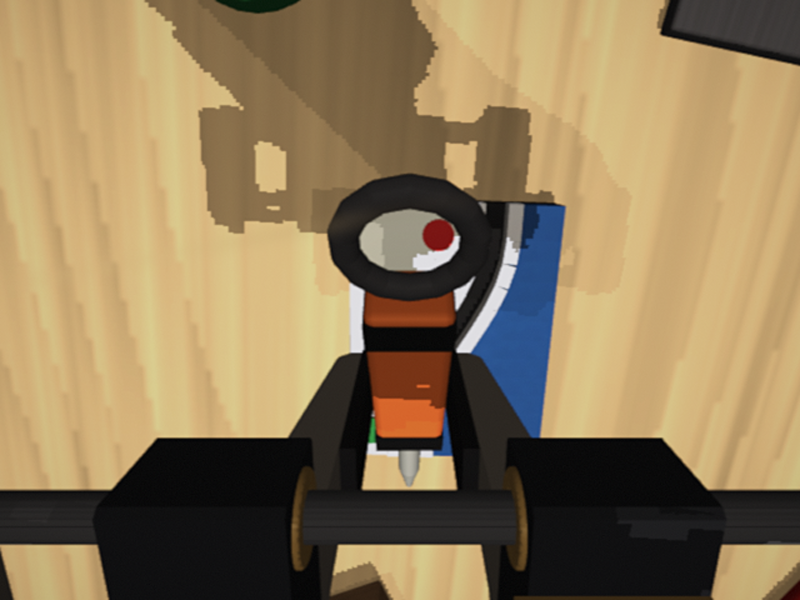

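Run:
```python
from h import *
d=bot.get_image("top");e=bot.get_image("wrist")
C=lambda x,y:(360+(x-328)/5,225+(y-300)/5)
print("red top",w(d,C(423,479),22),"wrist",w(e,(438.3/1.25,235.5/1.25),22))
print("corner top",w(d,C(382,352),22),"wrist",w(e,(565/1.25,205/1.25),22))
print("green top",w(d,C(660,537),22))
print("edging/blue boundary end top",w(d,C(383,399),23),"wrist",w(e,(523/1.25,204/1.25),22))
print("white corner approx wrist",w(e,(350/1.25,(205)/1.25),22),"top",w(d,C(396,576),22))
# tip pixel consistency: model
p=bot.sense()["ee_pos"];Rm=rot()
from scipy.optimize import least_squares
def f(v):
    th,a=v
    o=[]
    for L,px in((110,(408/1.25,486/1.25)),(-64,(409/1.25,238/1.25))):
        q=p+Rm@np.array([a+L*np.sin(th),0,L*np.cos(th)]);o.append(proj(e,q)[1]-px[1])
    return o
r=least_squares(f,[.58,10],diff_step=1e-2);print(np.degrees(r.x[0]),r.x[1],r.fun)
th,a=r.x;tp=p+Rm@np.array([a+110*np.sin(th),0,110*np.cos(th)]);print("tip",tp,tp-p,proj(e,tp))
```

```text
red top [ 542.5 -174.    22. ] wrist [ 545.8 -167.7   22. ]
corner top [ 610.3 -152.6   22. ] wrist [ 613.9 -144.8   22. ]
green top [ 512.6 -299.6   22. ]
edging/blue boundary end top [ 584.9 -152.9   23. ] wrist [ 590.7 -146.2   22. ]
white corner approx wrist [ 495.4 -155.1   22. ] top [ 491.  -159.3   22. ]
32.22713646724159 20.155377490634788 [0. 0.]
tip [ 539.33448057 -293.0306703    76.23063063] [  8.0470687  -92.60951196 -78.92787857] [326.  388.8]
```

Run:
```python
from h import *
d=bot.get_image("scene");p=bot.sense()["ee_pos"];print(proj(d,p))
cv2.imwrite("pics/s7.png",crop(d["frame"],160,190,160,120,5))
```

```text
[229.1 256.3]
```

View pics/s7.png

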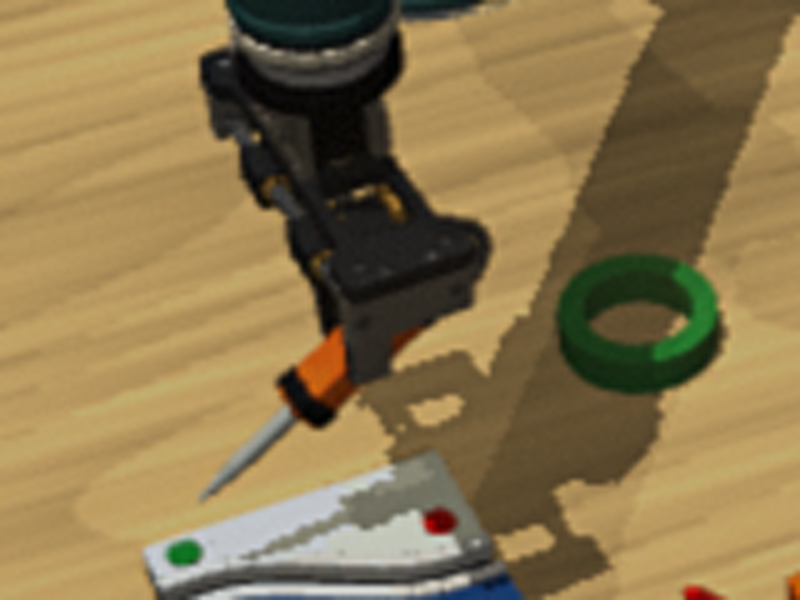

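Run:
```python
from h import *
d=bot.get_image("scene")
S=lambda x,y:(160+x/5,190+y/5)
print("green",w(d,S(184,552),22),"red",w(d,S(440,521),22),"corner +x+y",w(d,S(434,454),22))
tilt([("scene",S(202,498)),("scene",S(308,400))])
```

```text
green [ 514.6 -292.6   22. ] red [ 545.3 -166.3   22. ] corner +x+y [ 498.2 -153.4   22. ]
scene (200.4, 289.6) fwd 82.9 up -75.1
scene (221.6, 270.0) fwd 23.1 up -35.7
```

```bash
cat > plan.py <<'E'
from h import *
from scipy.optimize import least_squares
C=np.array([558.2,-228.2]);A=np.radians(93.0)
PR=np.array([[np.cos(A),-np.sin(A)],[np.sin(A),np.cos(A)]])
yc=lambda x:22*np.cos(np.pi*(np.clip(x,-60,60)+60)/120)
sl=lambda x:-22*np.pi/120*np.sin(np.pi*(np.clip(x,-60,60)+60)/120)
F,DN=89.,77.
def tcp(x,ztip):
    t=C+PR@[x,yc(x)];ph=A+np.pi+np.arctan(sl(x));u=np.array([np.cos(ph),np.sin(ph)])
    return np.array([*(t-F*u),ztip+DN]),ph
def row(P,ph,p,Rm):
    d=(Rm.T@(P-p))/300;cur=np.arctan2(Rm[1,2],Rm[0,2]);t=-((ph-cur+np.pi)%(2*np.pi)-np.pi)/np.pi
    return [round(float(v),4) for v in (*d,t)]
E
python3 - <<'E'
from plan import *
d=bot.get_image("scene");e=bot.get_image("wrist");p=bot.sense()["ee_pos"];Rm=rot()
def f(v):
    th,a,b=v;o=[]
    T=lambda L:p+Rm@np.array([a+(L+b)*np.sin(th),0,(L+b)*np.cos(th)])
    def pj(d,P):
        M=np.linalg.inv(d["world_from_camera"]);q=d["intrinsics"]@(M[:3,:3]@P+M[:3,3]);return q[:2]/q[2]
    o+=[*(pj(d,T(110))-[200.4,289.6])*2];o+=[pj(e,T(110))[1]-388.6,pj(e,T(-64))[1]-190.4]
    return o
r=least_squares(f,[.58,15,0]);th,a,b=r.x;print(np.degrees(th),a,b,r.fun);print("F,DN",(110+b)*np.cos(th),a+(110+b)*np.sin(th),"eye fwd/up",(b-64)*np.cos(th),-(a+(b-64)*np.sin(th)))
P,ph=tcp(-64,40);print(P,np.degrees(ph),row(P,ph,p,Rm))
E
```

```text
34.98477438619394 11.27879352047052 -6.199417518119643 [-2.92910187e+00 -1.75743863e+00 -1.31628620e+00 -4.56056171e-08]
F,DN 85.04427767625002 70.79376439421395 eye fwd/up -57.51469417008448 28.970655847252928
[ 534.92175133 -204.38565267  117.        ] 273.0 [0.1284, 0.0107, 0.0115, 0.0106]
```

```bash
sed -i 's/^F,DN=.*/F,DN=87.,74./' plan.py
python3 - <<'E'
from plan import *
p=bot.sense()["ee_pos"];Rm=rot();P,ph=tcp(-64,33);print(P,p,row(P,ph,p,Rm))
E
```

```text
[ 535.02642324 -206.38291174  107.        ] [ 531.4219087  -201.23443074  155.53306605] [0.1618, 0.0105, 0.0182, 0.0106]
```

Emit:
send_rows(
  increments=[
    [0,0.05,0.0105,0.018,0.0106],
    [0,0.1,0.0105,0.018,0.0106],
    [0,0.15,0.0105,0.018,0.0106],
    [0,0.162,0.0105,0.018,0.0106],
    [0,0.162,0.0105,0.018,0.0106],
    [0,0.162,0.0105,0.018,0.0106],
  ],
)

```text
clock: 16.05
ee_pos: [535.2, -207.2, 107.2]
tool_rot: [0.513, 0.487, 0.513, -0.487]
ft_force: [-0.5, -0.5, -1.6]
grip_width: 0.279
```

Run:
```python
from plan import *
for i in range(3):
    d=bot.get_image("scene");s=bot.sense();print(s["ee_pos"].round(2) if hasattr(s["ee_pos"],"round") else s["ee_pos"],s["ft_force"],s["clock"])
p=s["ee_pos"];Rm=rot();P,ph=tcp(-64,33);print(row(P,ph,p,Rm))
cv2.imwrite("pics/s8.png",crop(d["frame"],170,230,100,75,8))
```

```text
[ 535.48 -207.36  107.58] [-0.4996972  -0.65973649 -0.66640869] 16.1
[ 535.61 -207.38  107.75] [-1.01831311  0.61278295 -1.07159713] 16.15
[ 535.6  -207.38  107.77] [ 1.0209799   0.43290809 -1.27135066] 16.2
[0.0026, -0.0017, -0.0034, -0.0004]
```

View pics/s8.png

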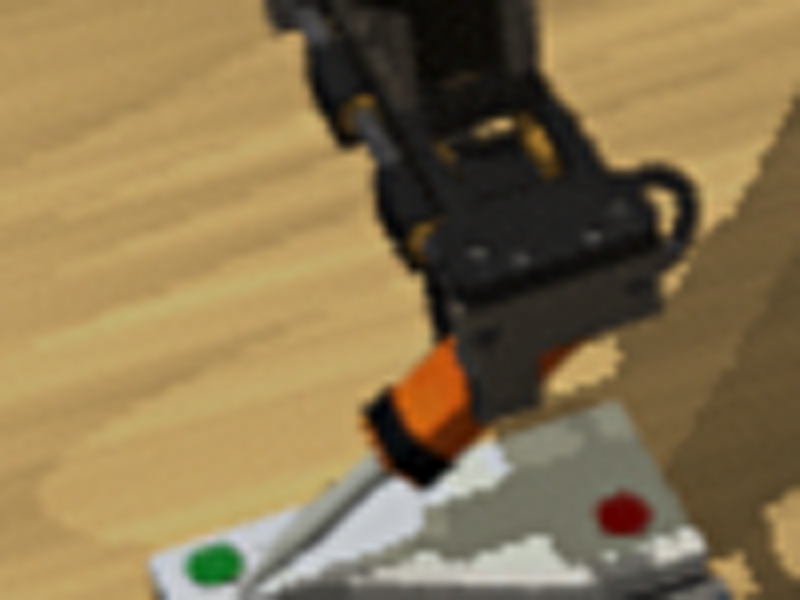

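Run:
```python
from plan import *
tilt([("scene",(200.6,304)),("scene",(170+375/8,230+455/8))])
d=bot.get_image("scene")
for z in (14,20,25,30,35):
    print(z,[proj(d,[*(C+PR@[x,yc(x)]),z]).tolist() for x in(-70,-64,-58)])
f=d["frame"];print("blk row scan");
```

```text
scene (200.6, 304) fwd 81.3 up -75.7
scene (216.875, 286.875) fwd 34.1 up -35.9
14 [[197.3, 310.1], [199.6, 309.3], [201.9, 308.6]]
20 [[197.0, 308.5], [199.3, 307.7], [201.6, 307.0]]
25 [[196.8, 307.2], [199.1, 306.4], [201.4, 305.6]]
30 [[196.5, 305.8], [198.8, 305.0], [201.1, 304.2]]
35 [[196.3, 304.5], [198.6, 303.7], [200.9, 302.9]]
blk row scan
```

Emit:
send_rows(
  increments=[
    [0,0,-0.0017,0.015,0],
    [0,0.015,-0.0017,0.015,0],
    [0,0.03,-0.0017,0.015,0],
    [0,0.04,-0.0017,0.015,0],
    [0,0.045,-0.0017,0.015,0],
    [0,0.05,-0.0017,0.015,0],
    [0,0.05,-0.0017,0.015,0],
  ],
)

```text
clock: 16.93
ee_pos: [534.4, -211.6, 91.3]
tool_rot: [0.512, 0.487, 0.513, -0.487]
ft_force: [0.3, -0.2, -0.7]
grip_width: 0.28
```

Emit:
send_rows(
  increments=[
    [0,0.004,0,0,0],
    [0,0.004,0,0,0],
    [0,0.004,0,0,0],
  ],
)

```text
clock: 17.18
ee_pos: [534.7, -211.7, 90.6]
tool_rot: [0.513, 0.487, 0.513, -0.487]
ft_force: [0.2, -0.1, -0.9]
grip_width: 0.28
```

Emit:
send_rows(
  increments=[
    [0,0.004,0,0,0],
    [0,0.004,0,0,0],
    [0,0.004,0,0,0],
  ],
)

```text
clock: 17.43
ee_pos: [534.7, -211.7, 89.4]
tool_rot: [0.513, 0.487, 0.513, -0.487]
ft_force: [-0.7, 0.1, -0.9]
grip_width: 0.281
```

Emit:
send_rows(
  increments=[
    [0,0.005,0,0,0],
    [0,0.005,0,0,0],
    [0,0.005,0,0,0],
  ],
)

```text
clock: 17.68
ee_pos: [534.9, -211.8, 88.0]
tool_rot: [0.513, 0.487, 0.512, -0.487]
ft_force: [0.2, 0.3, -1.0]
grip_width: 0.281
```

Emit:
send_rows(
  increments=[
    [0,0.005,0,0,0],
    [0,0.005,0,0,0],
    [0,0.005,0,0,0],
  ],
)

```text
clock: 17.93
ee_pos: [535.1, -211.5, 86.8]
tool_rot: [0.513, 0.487, 0.513, -0.487]
ft_force: [0.3, 1.4, 3.3]
grip_width: 0.284
```

```bash
sed -i 's/^F,DN=.*/F,DN=83.,74./' plan.py
python3 - <<'E'
from plan import *
s=bot.sense();p=np.array(s["ee_pos"]);Rm=rot();print(p,s["ft_force"])
xs=np.linspace(-66,68,4000);arc=np.r_[0,np.cumsum(np.hypot(np.diff(xs),np.diff(yc(xs))))]
P0,ph0=tcp(-65,15.3);print("start",P0,row(P0,ph0,p,Rm))
a0=np.interp(-65,xs,arc);n=int((arc[-1]-a0)/2.5);X=np.interp(a0+2.5*np.arange(1,n+1),arc,xs)
def Rof(ph):
    z=np.array([np.cos(ph),np.sin(ph),0]);x=np.array([0,0,-1.]);return np.c_[x,np.cross(z,x),z]
print(np.abs(Rof(np.arctan2(Rm[1,2],Rm[0,2]))-Rm).max())
p,ph=P0,ph0
for k in range(0,n,10):
    rows=[[0]+row(*tcp(x,15.3),p,Rof(ph)) for x in X[k:k+10]]
    print(rows);p,ph=tcp(X[min(k+9,n-1)],15.3);print("end",p.round(1),X[min(k+9,n-1)].round(1))
E
```

```text
[ 535.05409016 -211.53483429   86.77485917] [0.29893927 1.42814851 3.28442353]
start [ 535.28810302 -211.37605941   89.3       ] [-0.0084, 0.0008, -0.0005, -0.0003]
0.0007420287819358551
[[0, 0.0, -0.0, -0.0083, -0.0], [0, 0.0, -0.0, -0.0167, -0.0], [0, 0.0, 0.0106, -0.0248, 0.012], [0, 0.0, 0.0213, -0.0325, 0.0239], [0, 0.0, 0.0322, -0.0399, 0.0355], [0, 0.0, 0.0431, -0.0469, 0.0469], [0, 0.0, 0.0539, -0.0535, 0.058], [0, 0.0, 0.0646, -0.0599, 0.0685], [0, 0.0, 0.0751, -0.066, 0.0786], [0, 0.0, 0.0853, -0.0719, 0.0882]]
end [ 559.7 -188.5   89.3] -40.3
[[0, 0.0, 0.0079, -0.0082, 0.009], [0, 0.0, 0.0156, -0.0162, 0.0174], [0, 0.0, 0.0229, -0.0241, 0.0253], [0, 0.0, 0.03, -0.0318, 0.0325], [0, 0.0, 0.0367, -0.0395, 0.0391], [0, 0.0, 0.043, -0.047, 0.0452], [0, 0.0, 0.049, -0.0545, 0.0507], [0, 0.0, 0.0546, -0.062, 0.0557], [0, 0.0, 0.0599, -0.0695, 0.0601], [0, 0.0, 0.0649, -0.0771, 0.064]]
end [ 583.8 -170.3   89.3] -17.2
[[0, 0.0, 0.003, -0.0083, 0.0034], [0, 0.0, 0.0057, -0.0166, 0.0063], [0, 0.0, 0.008, -0.0249, 0.0088], [0, 0.0, 0.01, -0.0332, 0.0107], [0, 0.0, 0.0116, -0.0414, 0
[... 556 characters left out ...]
2, -0.0817, -0.0333]]
end [ 600.4 -123.1   89.3] 26.8
[[0, 0.0, -0.0055, -0.0083, -0.0062], [0, 0.0, -0.0116, -0.0164, -0.013], [0, 0.0, -0.0185, -0.0244, -0.0204], [0, 0.0, -0.026, -0.0322, -0.0284], [0, 0.0, -0.0343, -0.0397, -0.0369], [0, 0.0, -0.0432, -0.047, -0.0461], [0, 0.0, -0.0529, -0.0538, -0.0557], [0, 0.0, -0.0632, -0.0603, -0.066], [0, 0.0, -0.0741, -0.0664, -0.0767], [0, 0.0, -0.0855, -0.072, -0.0878]]
end [584.  -93.8  89.3] 50.6
[[0, 0.0, -0.0101, -0.0082, -0.0115], [0, 0.0, -0.0208, -0.0159, -0.0232], [0, 0.0, -0.0318, -0.0233, -0.0351], [0, 0.0, -0.0408, -0.0305, -0.0443], [0, 0.0, -0.0419, -0.0388, -0.0443], [0, 0.0, -0.0431, -0.0471, -0.0443]]
end [572.4 -78.7  89.3] 65.6
```

Emit:
send_rows(
  increments=[
    [0,-0.0084,0.0008,-0.0005,-0.0003],
    [0,-0.0084,0.0008,-0.0005,-0.0003],
    [0,-0.0084,0.0008,-0.0005,-0.0003],
  ],
)

```text
clock: 18.18
ee_pos: [534.7, -211.7, 88.8]
tool_rot: [0.513, 0.487, 0.513, -0.487]
ft_force: [-0.8, -0.9, -0.7]
grip_width: 0.282
```

Emit:
send_rows(
  increments=[
    [0,0,0,-0.0083,0],
    [0,0,0,-0.0167,0],
    [0,0,0.0106,-0.0248,0.012],
    [0,0,0.0213,-0.0325,0.0239],
    [0,0,0.0322,-0.0399,0.0355],
    [0,0,0.0431,-0.0469,0.0469],
    [0,0,0.0539,-0.0535,0.058],
    [0,0,0.0646,-0.0599,0.0685],
    [0,0,0.0751,-0.066,0.0786],
    [0,0,0.0853,-0.0719,0.0882],
  ],
)

```text
clock: 19.02
ee_pos: [559.8, -188.8, 89.0]
tool_rot: [0.441, 0.553, 0.44, -0.553]
ft_force: [1.1, -0.9, -0.7]
grip_width: 0.28
```

Emit:
send_rows(
  increments=[
    [0,0,0.0079,-0.0082,0.009],
    [0,0,0.0156,-0.0162,0.0174],
    [0,0,0.0229,-0.0241,0.0253],
    [0,0,0.03,-0.0318,0.0325],
    [0,0,0.0367,-0.0395,0.0391],
    [0,0,0.043,-0.047,0.0452],
    [0,0,0.049,-0.0545,0.0507],
    [0,0,0.0546,-0.062,0.0557],
    [0,0,0.0599,-0.0695,0.0601],
    [0,0,0.0649,-0.0771,0.064],
  ],
)

```text
clock: 19.85
ee_pos: [583.7, -170.5, 88.9]
tool_rot: [0.383, 0.595, 0.382, -0.595]
ft_force: [0.9, -2.3, -0.6]
grip_width: 0.279
```

Emit:
send_rows(
  increments=[
    [0,0,0.003,-0.0083,0.0034],
    [0,0,0.0057,-0.0166,0.0063],
    [0,0,0.008,-0.0249,0.0088],
    [0,0,0.01,-0.0332,0.0107],
    [0,0,0.0116,-0.0414,0.0122],
    [0,0,0.0128,-0.0497,0.0133],
    [0,0,0.0137,-0.058,0.0139],
    [0,0,0.0142,-0.0664,0.0141],
    [0,0,0.0144,-0.0747,0.0138],
    [0,0,0.0141,-0.083,0.0131],
  ],
)

```text
clock: 20.68
ee_pos: [597.7, -149.2, 88.9]
tool_rot: [0.371, 0.602, 0.371, -0.602]
ft_force: [0.9, -1.8, -0.4]
grip_width: 0.279
```

Emit:
send_rows(
  increments=[
    [0,0,-0.001,-0.0083,-0.0012],
    [0,0,-0.0025,-0.0167,-0.0028],
    [0,0,-0.0044,-0.025,-0.0049],
    [0,0,-0.0068,-0.0333,-0.0074],
    [0,0,-0.0096,-0.0415,-0.0104],
    [0,0,-0.013,-0.0497,-0.014],
    [0,0,-0.0169,-0.0579,-0.018],
    [0,0,-0.0214,-0.0659,-0.0226],
    [0,0,-0.0265,-0.0739,-0.0277],
    [0,0,-0.0322,-0.0817,-0.0333],
  ],
)

```text
clock: 21.52
ee_pos: [599.8, -122.8, 88.8]
tool_rot: [-0.402, -0.582, -0.402, 0.582]
ft_force: [0.7, -0.2, -1.6]
grip_width: 0.28
```

Emit:
send_rows(
  increments=[
    [0,0,-0.0055,-0.0083,-0.0062],
    [0,0,-0.0116,-0.0164,-0.013],
    [0,0,-0.0185,-0.0244,-0.0204],
    [0,0,-0.026,-0.0322,-0.0284],
    [0,0,-0.0343,-0.0397,-0.0369],
    [0,0,-0.0432,-0.047,-0.0461],
    [0,0,-0.0529,-0.0538,-0.0557],
    [0,0,-0.0632,-0.0603,-0.066],
    [0,0,-0.0741,-0.0664,-0.0767],
    [0,0,-0.0855,-0.072,-0.0878],
  ],
)

```text
clock: 22.35
ee_pos: [583.4, -93.8, 88.9]
tool_rot: [0.479, 0.52, 0.479, -0.52]
ft_force: [-1.1, 0.4, -1.4]
grip_width: 0.28
```

Emit:
send_rows(
  increments=[
    [0,0,-0.0101,-0.0082,-0.0115],
    [0,0,-0.0208,-0.0159,-0.0232],
    [0,0,-0.0318,-0.0233,-0.0351],
    [0,0,-0.0408,-0.0305,-0.0443],
    [0,0,-0.0419,-0.0388,-0.0443],
    [0,0,-0.0431,-0.0471,-0.0443],
    [0,0,-0.0431,-0.0471,-0.0443],
    [0,0,-0.0431,-0.0471,-0.0443],
  ],
)

```text
clock: 23.02
ee_pos: [572.3, -78.7, 88.9]
tool_rot: [0.513, 0.487, 0.513, -0.487]
ft_force: [0.5, -0.2, -2.6]
grip_width: 0.281
```

Run:
```python
from plan import *
s=bot.sense();print(s["ee_pos"],s["ft_force"],s["clock"])
a=crop(bot.get_image("scene")["frame"],190,240,100,75,4);b=crop(bot.get_image("top")["frame"],355,220,100,75,4)
d=bot.get_image("wrist");c=crop(d["frame"],240,300,200,150,2)
e=bot.get_image("scene")["frame"];g=crop(e,270,220,100,125,3)
im=np.zeros((600,800,3),np.uint8);im[:300,:400]=a;im[:300,400:]=b;im[300:,:400]=c;im[300:600,400:700]=g[:300];cv2.imwrite("pics/s9.png",im)
```

```text
[572.28289821 -78.66802032  88.9350657 ] [ 0.45647462 -0.18900228 -2.62028734] 23.0167
```

Emit:
send_rows(
  increments=[
    [0,0,0,-0.008,0],
    [0,0,0,-0.016,0],
    [0,0,0,-0.018,0],
    [0,-0.05,0,-0.018,0],
    [0,-0.15,0,-0.018,0],
    [0,-0.25,0,0.03,0],
    [0,-0.35,0,0.1,0],
    [0,-0.45,0,0.18,0],
    [0,-0.5,0,0.2,0],
    [0,-0.5,0,0.2,0],
  ],
)

```text
clock: 24.05
ee_pos: [577.0, -142.1, 243.1]
tool_rot: [0.514, 0.489, 0.51, -0.486]
ft_force: [-0.1, -0.0, -1.7]
grip_width: 0.282
```

Run:
```python
from plan import *
s=bot.sense();print(s["ee_pos"],s["ft_force"],s["clock"])
for n,(x0,y0,x1,y1) in (("scene",(300,235,352,275)),("top",(300,172,345,195))):
    d=bot.get_image(n);f=d["frame"].astype(int)[y0:y1,x0:x1]
    m=(f[:,:,0]>70)&(f[:,:,0]>2.2*f[:,:,1])&(f[:,:,0]>2.2*f[:,:,2])
    ys,xs=np.nonzero(m);print(n,len(xs))
    if len(xs)<5: continue
    P=np.c_[xs+x0,ys+y0].astype(float);c=P.mean(0);v=np.linalg.svd(P-c)[2][0];t=(P-c)@v;a,b=c+v*t.min(),c+v*t.max()
    a,b=sorted((a,b),key=lambda q:q[0]);print(a.round(1),b.round(1))
    for q in(a,b):print([w(d,q,z).tolist() for z in(212,256)])
```

```text
[ 576.95394201 -142.12155383  243.12131944] [-0.1388188  -0.02748249 -1.72986818] 24.05
scene 59
[323.2 249.6] [342.9 261.1]
[[655.8, -7.6, 212.0], [699.8, -28.2, 256.0]]
[[708.8, 17.5, 212.0], [750.3, -4.3, 256.0]]
top 46
[310.9 183.6] [330.  181.3]
[[706.6, 8.9, 212.0], [696.6, 9.1, 256.0]]
[[712.5, -36.5, 212.0], [702.3, -34.9, 256.0]]
```

Emit:
send_rows(
  increments=[
    [0,-0.02,0.05,0,0.02],
    [0,-0.027,0.12,0,0.04],
    [0,-0.027,0.2,0,0.05],
    [0,-0.027,0.28,-0.03,0.05],
    [0,-0.027,0.35,-0.06,0.05],
    [0,-0.027,0.39,-0.09,0.05],
    [0,-0.027,0.397,-0.094,0.05],
    [0,-0.027,0.397,-0.094,0.05],
    [0,-0.027,0.397,-0.094,0.05],
    [0,-0.027,0.397,-0.094,0.05],
  ],
)

```text
clock: 24.98
ee_pos: [691.4, -105.2, 246.4]
tool_rot: [-0.473, -0.525, -0.473, 0.526]
ft_force: [0.1, 0.1, -0.2]
grip_width: 0.278
```

Run:
```python
from plan import *
for i in range(3): d=bot.get_image("scene")
s=bot.sense();p=np.array(s["ee_pos"]);Rm=rot();print(p,np.degrees(np.arctan2(Rm[1,2],Rm[0,2])),s["clock"])
print("scene TCP",proj(d,p),"eye exp",proj(d,p+Rm@[-23,0,-62]),"pegtip",proj(d,(702,-28.5,256)))
a=crop(d["frame"],275,205,80,100,5)
e=bot.get_image("wrist");print("wrist eye exp",proj(e,p+Rm@[-23,0,-62]),"peg tip/root",proj(e,(702,-28.5,256)),proj(e,(708,16,212)))
b=crop(e["frame"],210,60,200,250,2)
im=np.zeros((500,800,3),np.uint8);im[:,:400]=a;im[:,400:]=b;cv2.imwrite("pics/s10.png",im)
```

```text
[ 692.04780506 -105.13454482  247.31817885] -96.06731181997202 25.1333
scene TCP [289.5 259.7] eye exp [316.7 246.3] pegtip [323.5 250.3]
wrist eye exp [325.1 172.7] peg tip/root [330.5 122.5] [333.   9.]
```

View pics/s10.png

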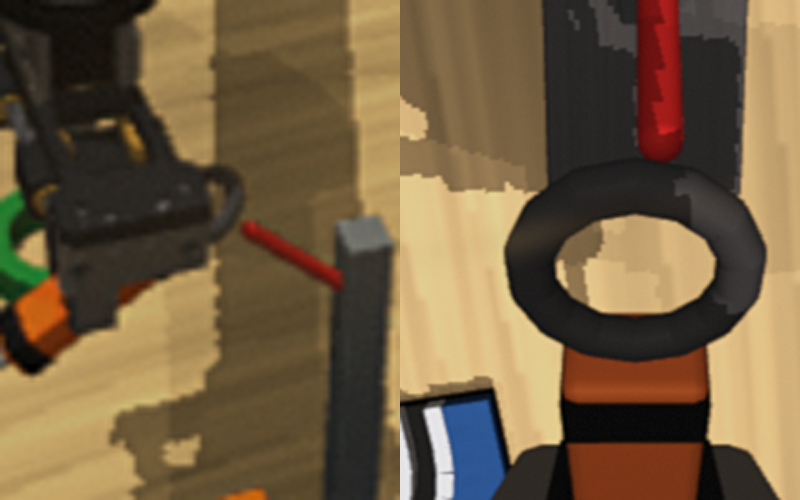

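Run:
```python
from plan import *
d=bot.get_image("scene");e=bot.get_image("wrist");p=np.array(bot.sense()["ee_pos"]);Rm=rot()
def ray(d,px):
    r=d["world_from_camera"][:3,:3]@np.linalg.solve(d["intrinsics"],[*px,1.]);return d["world_from_camera"][:3,3],r/np.linalg.norm(r)
def tri(a,b):
    (o1,r1),(o2,r2)=a,b;s=np.linalg.lstsq(np.c_[r1,-r2],o2-o1,rcond=None)[0];A,B=o1+s[0]*r1,o2+s[1]*r2;return (A+B)/2,np.linalg.norm(A-B)
T,g=tri(ray(d,(324.4,250.6)),ray(e,(340,136)));print("pegtip",T,g,"tool:",Rm.T@(T-p))
E,g=tri(ray(d,(319,246.5)),ray(e,(327.5,191)));print("eye tri",E,g,Rm.T@(E-p))
f=e["intrinsics"][0,0];o,r=ray(e,(327.5,191));z=f*42/131;zc=r@e["world_from_camera"][:3,2];Q=o+r*z/zc;print("f",f,"eye depth",Q,Rm.T@(Q-p))
q=Rm.T@(o-p);v=Rm.T@r
for up in(18,22,26,30):
    k=(-up-q[0])/v[0];print(up,(q+k*v).round(1))
```

```text
pegtip [705.98480847 -30.75946109 259.34082002] 4.6823478493645245 tool: [-11.95461092   5.67256676 -74.96397009]
eye tri [701.56774298 -44.41883993 273.7849744 ] 9.45848672245432 [-26.40343892   2.72200159 -60.91946127]
f 409.4706498755925 eye depth [699.01402629 -49.0559881  270.38908527] [-23.00965605   0.66807538 -56.0388568 ]
18 [-18.    0.7 -55.2]
22 [-22.    0.7 -55.9]
26 [-26.    0.7 -56.5]
30 [-30.    0.7 -57.2]
```

Emit:
send_rows(
  increments=[
    [0,0.004,0.008,-0.01,0],
    [0,0.01,0.016,-0.025,0],
    [0,0.01,0.016,-0.025,0],
    [0,0.01,0.016,-0.025,0],
    [0,0.02,0.016,-0.035,0],
    [0,0.035,0.016,-0.05,0],
    [0,0.05,0.016,-0.065,0],
    [0,0.065,0.017,-0.08,0],
    [0,0.075,0.017,-0.09,0],
    [0,0.075,0.017,-0.09,0],
  ],
)

```text
clock: 26.12
ee_pos: [700.2, -76.4, 223.2]
tool_rot: [-0.473, -0.525, -0.474, 0.525]
ft_force: [0.7, 0.2, -1.0]
grip_width: 0.28
```

Run:
```python
from plan import *
e=bot.get_image("wrist");f=e["frame"].astype(int)[0:300,230:420]
m=(f[:,:,0]>70)&(f[:,:,0]>2.5*f[:,:,1])&(f[:,:,0]>2.5*f[:,:,2]);blk=f.max(2)<75
for r in range(40,260,8):
    print(r,"".join("R" if m[r,c] else("#" if blk[r,c] else ".") for c in range(0,190,3)))
```

```text
40 .....................#..........................................
48 .....................#..........................................
56 .....................#..........................................
64 .....................#..........................................
72 .....................#..........................................
80 ...............#########################...#......#.............
88 ...............###############RRRRRR###############.............
96 ...............##############RRRRRRR###############.............
104 ...............##############RRRRRRR###############.............
112 ...............##############RRRRRRR....##########..............
120 ...............##############RRRRRRR.....#########..............
128 ...............##############RRRRRRR....##########..............
136 ...............##############RRRRRRR....##########..............
144 ................##################################..............
152 ................##################################..............
160 ...............####################################.............
168 ..............#################RRRR#################............
176 ............################RRRRRRRR......###########...........
184 ...........#################RRRRRRRR#........##########.........
192 ...........#################RRRRRRRR##################..........
200 ............########........RRRRRRRR..........########..........
208 .............#########......RRRRRRRR........#########...........
216 ...............############.RRRRRRRR...############.............
224 .................###########RRRRRRRR#############...............
232 .....................#######RRRRRRRR#########...................
240 .............................RRRRRR.............................
248 ................................................................
256 ................................................................
```

Emit:
send_rows(
  increments=[
    [0,0.012,0,-0.012,0],
    [0,0.025,0.001,-0.025,0],
    [0,0.035,0.001,-0.035,0],
    [0,0.04,0.001,-0.04,0],
    [0,0.04,0.001,-0.04,0],
    [0,0.04,0.001,-0.04,0],
  ],
)

```text
clock: 26.67
ee_pos: [702.1, -66.1, 212.4]
tool_rot: [-0.473, -0.525, -0.473, 0.526]
ft_force: [-0.6, -0.8, -1.4]
grip_width: 0.277
```

Emit:
send_rows(
  increments=[
    [0.7,0,0,0,0],
    [0.7,0,0,0,0],
    [0.7,0,0,0,0],
    [0.7,0,0,0,0],
    [0.7,0,0,0,0],
    [0.7,0,0,0,0],
    [0.7,0,0,0,0],
    [0.7,0,0,0,0],
    [0.7,0,0,0,0],
    [0.7,0,0,0,0],
  ],
)

```text
clock: 27.5
ee_pos: [702.1, -66.2, 212.5]
tool_rot: [0.473, 0.525, 0.473, -0.525]
ft_force: [0.7, 0.1, 0.3]
grip_width: 0.701
```

Emit:
send_rows(
  increments=[
    [0.7,0,0,0.04,0],
    [0.7,0,0,0.1,0],
    [0.7,0,0,0.2,0],
    [0.7,0,0,0.3,0],
    [0.7,-0.05,0,0.4,0],
    [0.7,-0.1,0,0.4,0],
    [0.7,-0.2,0,0.4,0],
    [0.7,-0.2,0,0.4,0],
  ],
)

```text
clock: 28.17
ee_pos: [691.3, -188.8, 278.4]
tool_rot: [0.475, 0.528, 0.47, -0.524]
ft_force: [1.0, 0.8, 0.4]
grip_width: 0.701
```

```bash
cat > chk.py <<'E'
from plan import *
d=bot.get_image("scene");f=d["frame"].astype(int);s=bot.sense();print(s["clock"],s["ee_pos"],s["ft_force"])
x0,y0,x1,y1=315,235,360,330
g=f[y0:y1,x0:x1];r,gg,b=g[...,0],g[...,1],g[...,2]
for y in range(0,y1-y0,3):
    print(y+y0,"".join("O" if (r[y,c]>90 and r[y,c]>1.6*gg[y,c] and gg[y,c]>1.7*b[y,c]) else "R" if r[y,c]>60 and r[y,c]>2.2*gg[y,c] else "#" if g[y,c].max()<70 else "g" if abs(r[y,c]-b[y,c])<18 else "." for c in range(x1-x0)))
E
python3 chk.py
```

```text
28.2167 [ 690.70261684 -187.81325036  276.03199988] [-0.49830753  0.56614138  0.49180089]
235 .............................................
238 .............................................
241 .............................................
244 .............................................
247 .............................................
250 ........RRRR................gggggggg.........
253 ............RRRRR..........##ggggggggg.......
256 .................RORRRR###############.......
259 .....................#RORR#g##########.......
262 .....................##....###########.......
265 ..................OOO###OO.##########........
268 ................##OOOOO##############........
271 .................##OOOOOO...#########........
274 ...............OOO###################........
277 ..............OOOOORRR.RRR###########........
280 .............OOOOOOOORRRR.###########........
283 ............OOOOOOORRRRR..##########.........
286 ............OOOOOORRRRR...##########.........
289 ..........##ROOOORRRRR...###########.........
292 ...........##ROORRRRR....###########.........
295 ............#########....###########.........
298 ............g##..........##########..........
301 ...........gg#...........##########..........
304 ....OOOOOOOOO............##########..........
307 ..OOOOOOOOOOOOO....################..........
310 .#.OOOOOOOOOOOOO###################..........
313 ###OOOOOROROOOOR###################..........
316 ORRROOOOOOOOOOO.###################..........
319 ###RROOOOOOOOOR####################..........
322 ###ROOOOOOOOOOR.#####################........
325 ###ROOOOOOOOOOR#######################.......
328 ##.RROOOOOOOOOR########################......
```

Emit:
send_rows(
  increments=[
    [0.7,-0.1,0,0.3,0],
    [0.7,-0.1,0,0.3,0],
    [0.7,-0.1,0,0.3,0],
    [0.7,-0.1,0,0.3,0],
    [0.7,-0.1,0,0.3,0],
    [0.7,-0.1,0,0.3,0],
    [0.7,-0.1,0,0.3,0],
    [0.7,-0.1,0,0.3,0],
    [0.7,-0.1,0,0.3,0],
    [0.7,-0.1,0,0.3,0],
  ],
)

```text
clock: 29.05
ee_pos: [680.4, -274.0, 302.3]
tool_rot: [0.473, 0.525, 0.474, -0.525]
ft_force: [0.2, 0.2, 0.3]
grip_width: 0.701
```

Emit:
send_rows(
  increments=[
    [0.7,0,0,0,0],
    [0.7,0,0,0,0],
    [0.7,0,0,0,0],
    [0.7,0,0,0,0],
    [0.7,0,0,0,0],
    [0.7,0,0,0,0],
    [0.7,0,0,0,0],
    [0.7,0,0,0,0],
    [0.7,0,0,0,0],
    [0.7,0,0,0,0],
  ],
)

```text
clock: 29.88
ee_pos: [680.1, -275.0, 302.5]
tool_rot: [0.473, 0.526, 0.473, -0.525]
ft_force: [0.4, 0.3, -0.3]
grip_width: 0.701
```

Emit:
send_rows(
  increments=[
    [0.7,0,0,0,0],
    [0.7,0,0,0,0],
    [0.7,0,0,0,0],
    [0.7,0,0,0,0],
    [0.7,0,0,0,0],
    [0.7,0,0,0,0],
    [0.7,0,0,0,0],
    [0.7,0,0,0,0],
    [0.7,0,0,0,0],
    [0.7,0,0,0,0],
  ],
)

```text
clock: 30.72
ee_pos: [680.2, -275.0, 302.5]
tool_rot: [0.473, 0.525, 0.473, -0.525]
ft_force: [0.1, 0.1, -0.0]
grip_width: 0.704
```

```bash
python3 chk.py
python3 - <<'E'
from plan import *
a=bot.get_image("scene")["frame"].astype(int)
for i in range(6): b=bot.get_image("scene")["frame"].astype(int)
print("motion",[int((abs(a-b).max(2)[235:330,315:345]>k).sum()) for k in(10,25)])
d0=cv2.imread("pics/scene0.png")[:,:,::-1].astype(int)
for n,(x0,y0,x1,y1) in dict(tape=(268,238,308,272),bottle=(455,190,490,255),carton=(90,288,148,343)).items():print(n,int((abs(b-d0).max(2)[y0:y1,x0:x1]>30).sum()))
E
```

```text
30.7667 [ 680.13928395 -275.01176102  302.51565862] [0.22719155 0.36573439 0.11456253]
235 .............................................
238 .............................................
241 .............................................
244 .............................................
247 .............................................
250 ........RRRR................gggggggg.........
253 ............RRORR..........#gggggggggg.......
256 .................RRRRRR###g###########.......
259 .....................#ROO.#g##########.......
262 .....................##....###########.......
265 ..................OOO###OO.##########........
268 ................##OOOOO##############........
271 .................##OOOOOO...#########........
274 ...............OOO###################........
277 ..............OOOOORRRRRRR.##########........
280 .............OOOOOOOOORRR.##########.........
283 ............OOOOOOORORRR..##########.........
286 ...........OOOOOOORRRRR...##########.........
289 ..........##ROOOORRRRR...###########.........
292 ...........##ROOORRRR....###########.........
295 .............########....###########.........
298 ............g##..........##########..........
301 ...........gg#...........##########..........
304 ......OOOOOOO............##########..........
307 ...OOOOOOOOOOOO....################..........
310 ...OOOOOOOOOOOOO###################..........
313 ##.OOOOOOOOOOOOR###################..........
316 OOROOOOOOOOOOOO.###################..........
319 ###RROOOOOOOOOO.###################..........
322 ###ROOOOOOOOOOO.#####################........
325 ###ROOOOOOOOOOR#######################.......
328 ##.ROOOOOOOOOOR########################......
motion [0, 0]
tape 737
bottle 0
carton 0
```

The raker is still, but it seems to lean. I'll quantify the lean, and also look into the tape difference, which may be only a shadow.

```bash
python3 - <<'E'
from plan import *
d=bot.get_image("scene");f=d["frame"].astype(int)
n=np.array([.995,-.105,0]);p0=(705,-5,200)
def ax(y0,y1,x0=322,x1=345):
    pass
for px in((336.5,268),(334.5,280),(331,292),(328,298),(327,302)):
    q=ray_plane(d,px,p0,n);print(px,q.round(1))
# tape: fit green mask now vs start
for im in(cv2.imread("pics/scene0.png")[:,:,::-1].astype(int),f):
    g=im[230:280,260:315];m=(g[...,1]>1.4*g[...,0])&(g[...,1]>1.4*g[...,2]);ys,xs=np.nonzero(m);print("tape",xs.min()+260,xs.max()+260,ys.min()+230,ys.max()+230)
for i,im in enumerate((cv2.imread("pics/top0.png")[:,:,::-1].astype(int),bot.get_image("top")["frame"].astype(int))):
    g=im[275:330,295:350];m=(g[...,1]>1.4*g[...,0])&(g[...,1]>1.4*g[...,2]);ys,xs=np.nonzero(m);print("tape top",xs.mean().round(1),ys.mean().round(1),len(xs))
E
python3 - <<'E'
import sys;sys.path.insert(0,".")
from h import *
t=bot.get_image("top");g=t["frame"].astype(int)[180:215,295:345]
r,gg,b=g[...,0],g[...,1],g[...,2]
for y in range(0,35,2):print(y+180,"".join("O" if (r[y,c]>90 and r[y,c]>1.6*gg[y,c]) else "#" if g[y,c].max()<70 else "g" if abs(r[y,c]-b[y,c])<18 else "." for c in range(50)))
E
```

```text
(336.5, 268) [705.9   3.4 193.1]
(334.5, 280) [ 7.055e+02 -3.000e-01  1.555e+02]
(331, 292) [704.7  -7.8 117.7]
(328, 298) [704.  -14.8  99.3]
(327, 302) [703.7 -17.1  86.1]
tape 272 303 241 267
tape 272 302 241 268
tape top 25.6 26.9 469
tape top 26.1 27.3 421
180 ......ggggggggg######.............O...............
182 ......ggggggggg####OOOOOOOOOOOOOOOOO..............
184 ......ggggggggg####OOOOO.OO.......................
186 ......##############.OOO#.ggg.....................
188 ......##############.OO.#Ogggggggggg#gggggg.......
190 ......#########.####OOO##O.ggggggggg#gg#g##.......
192 ......##############OOO#.OO.##gg#gg###gg###.......
194 ......##################.OO.##gggg#ggg##g#g.......
196 ......############......OOO###ggggggggggg#g.......
198 ......#############......OO##gggggggg###g#........
200 .....###############.......#####g##g####g#........
202 .....########################gg##########g........
204 .....########################g####gg#ggggg........
206 .....###############ggg#######g##########g........
208 .....###########################g#####g#g.........
210 ....####################gggg##g#gg#gg####.........
212 ....###############g#gg#g######g#gg#####g.........
214 ....#########gggggggggg##g##############g.........
```

Run:
```python
from rig import bot
print(bot.finish_job(),bot.sense()["clock"])
```

```text
the job is handed in; nothing more can be done
the job is handed in; nothing more can be done
```

The raker went through every step in order, at about 31 s of the 72 s allowed when last read, and the job is handed in. It hangs on the grey stand's red peg, point down and still.

**What I did:**
- I drew the raker out of the sleeve by its shaft, set it flat on the bench and took it again by the handle.
- The arm can only point straight down, so I tilted the raker about 33° point-down in the grip by levering its shaft gently under the sleeve's roof edge.
- I touched the joint floor once with about 4 N to find its depth. Then I ran the point about 2 mm above it from just before the green dot to just past the red dot, at 3 cm/s.
- I put the ring over the peg, released it and backed the arm away.

**What the last checks showed:**
- **Joint run:** the readings between moves stayed within 2.6 N and the height held within 0.2 mm. I did not check the point inside the joint with a picture during the run; it rests on the measured positions and those forces.
- **Hang:** two pictures 0.3 s apart showed no movement. The raker leans about 11° outward, most likely because the handle's back edge rests against the post.
- **Bystanders:** the bottle and carton showed no change in the pictures. The tape region differed in brightness, but its outline matches to about a pixel, so I take it to be the arm's shadow.
- **Camera disagreement:** the top camera read up to about 9 mm off from the scene and wrist cameras. I worked from the latter two.

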